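# Free the jammed base lock and park the slit lamp

### The job

The slit lamp is locked forward at the chin rest and its base lock knob (the large fluted black knob on the carriage's upper block) is jammed: break it loose anticlockwise and back it off about a quarter turn. Then draw the whole carriage gently back, without banging it, until it rests against the rubber rear stop, and turn the lock knob firmly tight again there. Let go and leave everything else where it is.

Things in the scene. Friction and masses are not known exactly. Their poses are not given: they have to be found in the camera images.
- slit_lamp: Fixed stand of a slit lamp (eye-examination microscope): white slide top 360 x 630 x 22 mm on the table, chin rest with two tall posts at its far -y end. Origin on the table surface. Its y points to the operator's end and is the direction in which the carriage is drawn back; x is level across it; z up. It does not move in a run.
- carriage (a joint): Travel of the carriage along the stand's y, m: 0 = fully forward, growing as it is drawn back. White carriage, about 7 kg, 170 mm wide, 320 mm long, with joystick, column, lamp tower and a microscope swung aside to +x. Unlocked it rolls with 3 to 5 N and ends against the rear stop; locked, it resists some 30 N and must not be dragged.
- lock_knob (a joint): Turn of the base lock knob, rad, growing anticlockwise from above (loosening). About 0 at the start, jammed: 0.4 to 0.8 N m breaks it loose. After 0.4 to 0.6 rad the brake is off, then it turns freely (0.15 N m) to 2.2 rad. It does not lift. Clockwise it bites again ever harder: 0.6 to 0.8 N m locks it well at the rear stop (knob at about -0.3 to -0.6).
- lock_top (a point): Centre of the top face of the lock knob: black, fluted, round, 42 mm diameter, 26 mm tall, vertical axis, white index line on top. It stands on a 28 mm steel collar 10 mm tall, so its top is 36 mm above the carriage's flat white upper block. It is on the robot's side of the carriage, 157 mm from the column (74 mm wide, then taller parts).
- lock_seat (a point): Point on the knob's axis at the top of the carriage's upper block, 36 mm below lock_top. The lower lamp dial (38 mm wide, 14 mm tall) on the same block, 97 mm off, is not the lock. The joystick, 117 mm off towards the operator, rises 16 mm above the knob's top.
- carriage_back (a point): Point on the carriage's flat rear face that meets the buffer, 26 mm above the slide top; moves with the carriage.
- stop_face (a point): Centre of the face of the rear stop's rubber buffer, uncompressed (18 mm round, at the operator's end), 26 mm above the slide top. The carriage is home when carriage_back meets it. The buffer is springy, 10 N per mm: feel for it, 3 to 10 N is plenty.
- rear_stop: The rear stop: steel bracket 50 mm wide, 40 mm tall, with the rubber buffer. Origin on the slide top below the buffer's face.
- brake_cam: Two-lobed cam at the foot of the lock knob's shaft, hidden under the carriage on the knob's axis, 115 mm below the knob's top; it turns with the knob and spreads the two brake bars. Origin on the axis.
- brake_bar_near: The nearer of two sprung steel brake bars (8 x 300 x 12 mm) that form a channel along the slide top under the carriage; its rear end shows behind the carriage. The channel widens slightly towards the operator's end, so at the rear stop the knob must go 0.2 to 0.6 rad further clockwise than at the start to be as tight: go by torque, not by angle.
- drop_bottle: White eye-drop bottle, 28 mm across, 65 mm tall, standing on the slide top. Origin at the centre of its underside. Bystander.
- prism_case: Flat black case 36 x 62 x 20 mm on the slide top. Origin at the centre of its underside. Bystander.
- penlight: Steel penlight 125 mm long, 13 mm thick, lying on the slide top on the robot's side. Origin at the centre of its underside. Bystander.
- fundus_lens: Black-rimmed hand lens, 42 mm across, 13 mm tall, on the slide top. Origin at the centre of its underside. Bystander.
- wipes_pack: Pack of wipes 110 x 200 x 57 mm on the table. Origin at the centre of its underside. Bystander.
- occluder: Black eye paddle 175 mm long, 5 mm thick, on the table. Origin at the centre of its underside. Bystander.
- gel_bottle: Bottle of hand gel, 60 mm across, 150 mm tall, on the table. Origin at the centre of its underside. Bystander.

How it is judged:
On the way, in this order (a step that is already met when the one before it is completed fails the run):
1. the lock knob is broken loose and backed off, the brake off, the carriage not yet drawn back (value of joint lock_knob above 1.05 rad and contact force between brake_cam and brake_bar_near below 1 N and distance of carriage_back from where it was at the start of the episode below 0.02 m), for 0.1 s.
2. the unlocked carriage is back against the rear stop (distance between carriage_back and stop_face below 0.003 m and contact force between brake_cam and brake_bar_near below 1 N), for 0.1 s.
At the end, for the whole second after the job is handed in: Carriage at rest within 3 mm of the rear stop's buffer, locked again: brake cam pressing on the brake bar with more than 20 N (knob tightened with about 0.5 N m or more), knob let go (distance between carriage_back and stop_face below 0.003 m and contact force between brake_cam and brake_bar_near above 20 N and velocity of joint carriage between -0.005 and 0.005 m/s); the robot touches nothing.
It fails at once if carriage dragged along while the brake still bites (contact force between brake_cam and brake_bar_near above 8 N and distance of carriage_back from where it was at the start of the episode above 0.006 m and distance between carriage_back and stop_face above 0.008 m).
It fails at once if carriage driven or banged into the rear stop (over 20 N) (contact force between carriage and rear_stop above 20 N).
It fails at once if jammed lock forced tighter still (over 52 N on a brake bar) (contact force between brake_cam and brake_bar_near above 52 N).
It fails at once if a bystander knocked more than 30 mm away (distance of any of drop_bottle, prism_case, penlight, fundus_lens, wipes_pack, occluder, gel_bottle from where it was at the start of the episode above 0.03 m).
It also fails if it takes over 54 s, if anything falls off the work surface, if the arm or the gripper's body presses on something with over 40 N, if the wrist force passes 120 N, or if a joint passes its speed limit or range.

### The arm

A 6-joint arm with a two-finger parallel gripper is mounted at the origin on the work surface. World frame = base frame: x ahead of the robot, y to its left, z up, the work surface at z = 0. Lengths are in m, angles in rad, forces in N, time in s.
With the tool pointing down it reaches from about 0.225 to 0.875 m from the base axis. Payload 3.4 kg.
Tool frame: the origin (TCP) lies on the centre line of the jaws, within the pads' length; the fingertips stand 19 mm ahead of it and the grasp point (between the pads) is the TCP; z points along the fingers, y is the direction in which the jaws open and shut (so a half turn about z gives the same grasp; the last joint's range is limited). The gripper opens to 85 mm and grips with 20 to 120 N. Pads are 22 mm wide; open, the fingers measure 114 mm over their backs; the gripper's body (76 mm by 85 mm) begins 54 mm behind the grasp point. The pads swing forward as they close: fully open they stand 13 mm farther back than shut.
Start: joints at [-1.361, 0.276, 1.505, -0, 1.361, -0.121], TCP at [0.187, -0.544, 0.25] pointing down, gripper open.
Joint ranges: [-2.89, 2.89], [-0.75, 2.08], [0.22, 2.7], [-1.18, 4.32], [0.11, 2.71], [-2.7, 2.7]. Speed limits (rad/s): [2.57, 2.57, 3.14, 3.14, 3.14, 3.14].

### API

Orientations are given as a unit quaternion [w, x, y, z].
In Python, from rig import monitor, eyes, manip, models gives the robot as it stands.
- The arm moves only by the tool send_rows, never from a script. Its argument "deltas" is a list of rows, each an object with "dp": the shift along the world's x, y, z each as a share of 0.12 m, from -1 to 1, a list of three; "rotation": the turn, a rotation vector about the world's x, y, z each as a share of 0.5 rad, from -1 to 1, a list of three. In form: [{"dp": [dx, dy, dz], "rotation": [rx, ry, rz]}, ...]. A call has 1 to 12 rows; each row is the pose to reach, as a shift and turn from the pose commanded when the call began; what a row does not reach only later rows make up. A row lasts 1/12 s, in which the tool goes at most 41.7 mm and 7.16 degrees, less where a joint would pass 70% of its speed; a pose out of reach is approached as far as the arm can. A call with a number of a shift or a turn outside -1 to 1 is refused whole. A call with a gripper value outside its range is refused whole. "fingers" is the closure, from -1 (fully open) to 1 (shut), set as the call begins (left out, the last holds). The fingers move at their own pace and stop on an object; "grip_force" is the grip in N (left out, the last holds). Time passes only in rows, so rows that repeat a pose let the fingers close. It gives the time, the measured TCP pose, the force and the opening at its end, in the units of the state.
- monitor.get_state(): the state, without advancing time (a new reading comes with each control period).
- eyes.get_image(name): name is "scene" or "top" or "wrist"; returns a dict with "color" (480x640x3 uint8, red, green, blue), "depth" (480x640 float32, m along the optical axis (not along the pixel's ray), 0 where there is no reading), "mtx" (3x3 intrinsics, pixels), "rvec" (rotation vector, rad) and "tvec" (3), from world to camera coordinates, as OpenCV has them. Camera axes: x right, y down, z forward; pixel columns grow to the right and rows downward; lengths in m; the calibration is good to about 2 mm. A picture is of the moment at which its call begins.
- manip.sign_off(): hands the job in, once; it reports no verdict.
Trained networks look in a picture, given as the dict that the camera call returned (one of the last four; its "shot" number tells which), for a name from the list of things; names that differ only in an ending like _2 or _b are one class to them, and where a whole thing is asked for, a point or a joint stands for the part that bears it (a point fixed in the world has none). Each returns a list of dicts, best first, with "score" (0 to 1); they miss things now and then, are a little off and sometimes report something else, mostly with a low value. They report only what shows in the picture. A call takes as long as a camera call.
- models.find_in(name, picture): "box" ([left, top, right, bottom] in pixels, round what is visible of it).
The state is a dict: "clock": time; "qpos": joint angles; "qd": joint speeds; "effort": joint torques, N m; "position": TCP position; "ee_rot": TCP orientation; "contact_force": force on the tool from outside, world axes, zero at the start; "moment": the same for the moment, N m; "width": finger opening in m.
Only numpy, scipy, OpenCV 4.12 (cv2) and the standard library are available. Lean on these libraries where they do the work, as an engineer would, in place of code of your own. Each camera call takes 0.05 s, during which the arm holds its last target.

## Working session

There is one attempt and no reset: what is moved stays moved. The work goes in short steps, Python scripts to look and compute and a tool call to move; the robot and the scene stay as the last step left them, time stands still between calls to the robot, and variables do not carry over. Pictures are saved under pics/ and viewed, and the job is handed in when it is done.

Besides the shell and the picture viewer there is one more tool, called by a JSON object that holds its "api" and its "payload". send_rows: Moves the arm, as the interface text tells. Its arguments: {"type":"object","properties":{"deltas":{"type":"array","items":{"type":"object","properties":{"dp":{"type":"array","items":{"type":"number"}},"rotation":{"type":"array","items":{"type":"number"}}}}},"fingers":{"type":"number"},"grip_force":{"type":"number"}},"required":["deltas"]}

```bash
ls; mkdir -p pics; cat > h.py <<'E'
from rig import monitor, eyes, manip, models
import numpy as np, cv2
def snap(n,fn):
    p=eyes.get_image(n); cv2.imwrite('pics/'+fn+'.png',p['color'][:,:,::-1]); return p
def world(p,u,v,d=None):
    if d is None: d=p['depth'][int(round(v)),int(round(u))]
    K=np.array(p['mtx']); c=np.linalg.inv(K)@np.array([u,v,1.])*d
    R=cv2.Rodrigues(np.array(p['rvec'],float))[0]; return R.T@(c-np.array(p['tvec']).ravel())
def proj(p,P):
    return cv2.projectPoints(np.array(P,float).reshape(-1,3),np.array(p['rvec'],float),np.array(p['tvec'],float),np.array(p['mtx']),None)[0].reshape(-1,2)
E
python3 - <<'E'
from h import *
s=monitor.get_state(); print(s)
for n in ['scene','top','wrist']:
    p=snap(n,n+'0')
    for t in ['lock_knob','lock_top','carriage','rear_stop','penlight','slit_lamp','drop_bottle','prism_case','fundus_lens','gel_bottle','wipes_pack']:
        r=models.find_in(t,p)[:2]
        for q in r:
            b=q['box']; u,v=(b[0]+b[2])/2,(b[1]+b[3])/2
            print(n,t,round(q['score'],2),np.round(b),np.round(world(p,u,v),3))
E
```

```text
pics
{'clock': 0.0, 'qpos': array([-1.36098883e+00,  2.76638756e-01,  1.50612680e+00,  2.73930822e-05,
        1.36068745e+00, -1.21020353e-01]), 'qd': array([-0.0006501 ,  0.0008175 , -0.00070081,  0.00124843,  0.00042205,
       -0.00032125]), 'effort': array([-1.72014797e-04, -4.16775906e+01, -2.45806199e+01,  6.28902762e-05,
        1.11919572e-02, -1.21005687e-05]), 'position': array([ 0.18666681, -0.54334883,  0.24941724]), 'ee_rot': array([-9.29852274e-04,  9.86350329e-01,  1.64657717e-01, -2.79007263e-05]), 'contact_force': array([-0.33726007, -0.41523339,  0.09600601]), 'moment': array([ 0.03713829, -0.01934048, -0.00916072]), 'width': 0.08521203587251688}
scene lock_knob 0.65 [324. 211. 334. 229.] [ 0.556 -0.032  0.146]
scene lock_top 0.61 [320. 208. 338. 227.] [ 0.549 -0.036  0.147]
scene carriage 0.77 [170.  34. 373. 296.] [ 0.287 -0.361  0.003]
scene carriage 0.28 [368. 250. 398. 269.] [0.528 0.12  0.034]
scene rear_stop 0.74 [383. 269. 399. 300.] [0.614 0.17  0.059]
scene rear_stop 0.74 [170.  32. 372. 294.] [ 0.276 -0.368  0.001]
scene penlight 0.51 [339. 219. 384. 234
[... 982 characters left out ...]
.058]
top penlight 0.73 [255. 285. 271. 297.] [0.439 0.139 0.037]
top penlight 0.47 [280. 294. 326. 299.] [0.419 0.017 0.025]
top slit_lamp 0.82 [242. 108. 510. 303.] [ 0.632 -0.167  0.404]
top prism_case 0.55 [283. 192. 303. 209.] [0.715 0.04  0.037]
top prism_case 0.21 [316. 246. 329. 262.] [ 0.54  -0.045  0.145]
top fundus_lens 0.69 [139. 290. 198. 306.] [ 0.426  0.437 -0.001]
top fundus_lens 0.5 [254. 283. 272. 297.] [0.442 0.138 0.029]
top gel_bottle 0.72 [315. 247. 326. 259.] [ 0.544 -0.04   0.15 ]
top gel_bottle 0.6 [144. 222. 174. 245.] [0.616 0.426 0.11 ]
top wipes_pack 0.86 [467. 244. 535. 287.] [ 0.487 -0.382  0.545]
top wipes_pack 0.36 [280. 103. 458. 278.] [ 0.666 -0.152  0.407]
```

```bash
python3 - <<'E'
import cv2
a=cv2.imread('pics/scene0.png');b=cv2.imread('pics/top0.png')
cv2.imwrite('pics/s0c.png',cv2.resize(a[160:340,270:450],None,fx=3.3,fy=3.3,interpolation=cv2.INTER_CUBIC))
cv2.imwrite('pics/t0c.png',cv2.resize(b[150:310,230:430],None,fx=3.7,fy=3.7,interpolation=cv2.INTER_CUBIC))
E
```

```text
(no output)
```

View pics/scene0.png

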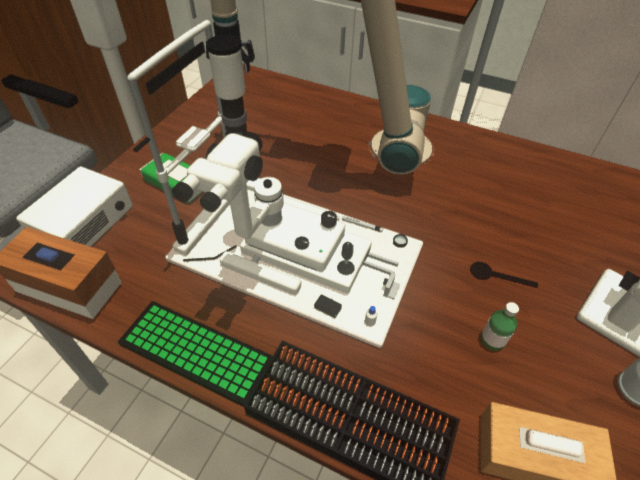

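View pics/s0c.png

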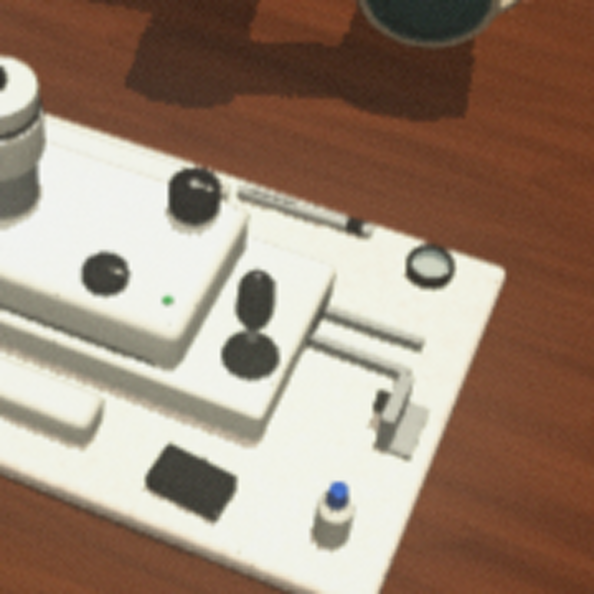

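View pics/t0c.png

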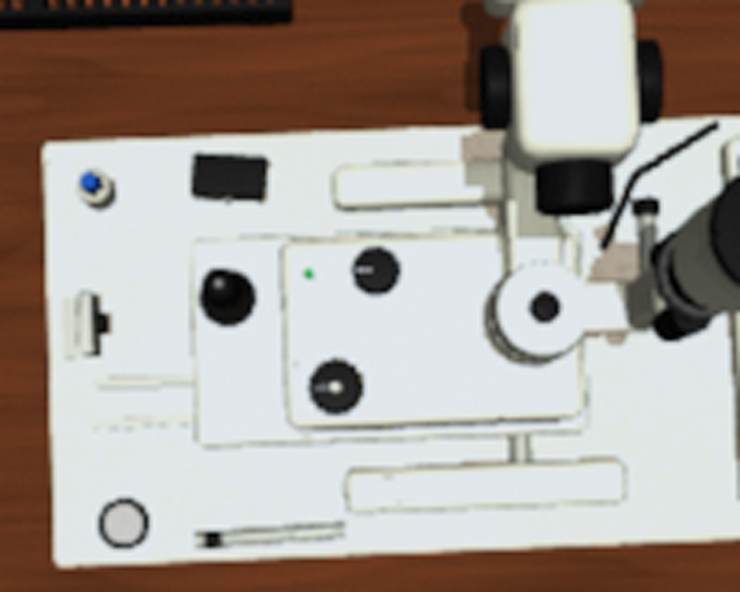

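View pics/wrist0.png

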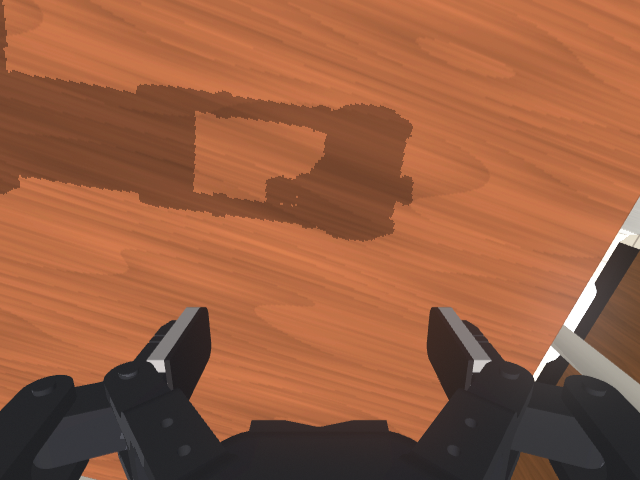

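```bash
cat >> h.py <<'E'
def cloud(p):
    d=p['depth']; v,u=np.mgrid[:480,:640]; K=np.array(p['mtx'])
    c=np.stack([(u-K[0,2])/K[0,0]*d,(v-K[1,2])/K[1,1]*d,d],-1)
    R=cv2.Rodrigues(np.array(p['rvec'],float))[0]
    W=(c-np.array(p['tvec'],float).ravel())@R; W[d<=0]=np.nan; return W
E
python3 - <<'E'
from h import *
for n in ['top','scene']:
    p=eyes.get_image(n); W=cloud(p); g=p['color'].max(-1)
    x,y,z=W[...,0],W[...,1],W[...,2]
    m=(abs(x-.545)<.04)&(abs(y+.038)<.04)&(z>.12)&(z<.17)
    k=m&(g<90)
    P=W[k]; print(n,k.sum(),np.round(P.min(0),4),np.round(P.max(0),4),np.round(np.median(P,0),4))
    top=k&(z>np.nanpercentile(P[:,2],50)-.003)
    Q=W[top];print(' top',np.round(Q.min(0),4),np.round(Q.max(0),4),np.round(Q.mean(0),4))
    b=m&(g>150); print(' block z',np.percentile(z[b],[10,50,90]))
    # rect
    for lo,hi in [(.1,.13),(.075,.1),(.015,.035),(.035,.075)]:
        mm=(z>lo)&(z<hi)&(x>.3)&(x<.85)&(y>-.5)&(y<.25)&(g>120)
        if mm.sum()>50: print(lo,cv2.minAreaRect(W[mm][:,:2].astype(np.float32)),np.median(z[mm]))
    b=(x>.55)&(x<.65)&(y>.12)&(y<.2)&(z>.03)
    print('stop',b.sum(),np.round(W[b].min(0),3),np.round(W[b].max(0),3))
    if n=='top':
        # slide edge slopes: robot-side edge
        L=[]
        for yy in np.arange(-.2,.18,.01):
            mm=(abs(y-yy)<.005)&(z>.012)&(z<.03)&(x<.5)&(g>120)
            if mm.sum(): L.append((yy,x[mm].min()))
        L=np.array(L);print('near edge',np.polyfit(L[:,0],L[:,1],1))
        L=[]
        for xx in np.arange(.5,.62,.005):
            mm=(abs(x-xx)<.003)&(z>.06)&(z<.12)&(y<.15)&(g>120)
            if mm.sum(): L.append((xx,y[mm].max()))
        L=np.array(L);print('carriage rear',np.polyfit(L[:,0],L[:,1],1),L[:,1])
E
```

```text
top 132 [ 0.5216 -0.0583  0.133 ] [ 0.5613 -0.0213  0.1524] [ 0.5409 -0.0399  0.1467]
 top [ 0.524  -0.0583  0.1437] [ 0.5583 -0.0215  0.1524] [ 0.542  -0.0393  0.147 ]
 block z [0.14346857 0.14550715 0.14831666]
0.1 ((0.6046512722969055, -0.19571129977703094), (0.26177889108657837, 0.39685460925102234), 0.2564340829849243) 0.11036495539362802
0.075 ((0.5991396903991699, -0.11374732851982117), (0.25438570976257324, 0.5484737157821655), 0.682142972946167) 0.08806380930341239
0.015 ((0.5883568525314331, -0.14230352640151978), (0.35943910479545593, 0.6906057000160217), 0.5997079610824585) 0.022829382292150577
0.035 ((0.5908394455909729, -0.16456496715545654), (0.32456350326538086, 0.6660982966423035), 2.030588388442993) 0.05758229990990651
stop 147 [0.555 0.121 0.03 ] [0.63  0.185 0.067]
near edge [-0.31772429  0.33142194]
carriage rear [0.0686371  0.03503584] [0.03781191 0.07355579 0.07358398 0.07329962 0.076323   0.07634623
 0.07605179 0.07597957 0.07597957 0.07527164 0.07567356 0.07534777
 0.07554078 0.07528258 0.07216035 0.07489566 0.07479281 0.07479281
 0.07483456 0.07449166 0.0744071  0.07429701 0.07426876 0.07423604]
scene 182 [ 0.5241 -0.0584  0.1209] [ 0.5653 -0.0181  0.1511] [ 0.5528 -0.0368  0.145 ]
 top [ 0.5241 -0.0584  0.1422] [ 0.5639 -0.0181  0.1511] [ 0.5469 -0.0389  0.1463]
 block z [0.1249204  0.14792718 0.14932875]
0.1 ((0.5897144675254822, -0.07390859723091125), (0.15061773359775543, 0.2657778561115265), 0.9119969606399536) 0.11046154793845471
0.075 ((0.6079022288322449, -0.02122783660888672), (0.39645621180534363, 0.17526450753211975), 81.28977966308594) 0.08722679272015489
0.015 ((0.5875409245491028, -0.1128171980381012), (0.3659288287162781, 0.6286774277687073), 0.7166371941566467) 0.02280155112452322
0.035 ((0.5834935903549194, -0.12414613366127014), (0.31207314133644104, 0.58567875623703), 1.7243320941925049) 0.05629871329974376
stop 202 [0.552 0.121 0.03 ] [0.632 0.186 0.068]
```

{"api": "send_rows", "payload": {"deltas": [{"dp": [0.06,0.28,0],"rotation": [0,0,0]},{"dp": [0.13,0.56,0],"rotation": [0,0,0]},{"dp": [0.19,0.84,0],"rotation": [0,0,0]}]}}

```text
clock: 2.15
position: [0.2097, -0.4421, 0.2499]
ee_rot: [-0.0, 0.986, 0.164, 0.0]
contact_force: [0.4, 0.7, -0.2]
width: 0.0855
```

{"api": "send_rows", "payload": {"deltas": [{"dp": [0.06,0.28,0],"rotation": [0,0,0]},{"dp": [0.13,0.56,0],"rotation": [0,0,0]},{"dp": [0.19,0.84,0],"rotation": [0,0,0]}]}}

```text
clock: 2.4
position: [0.2325, -0.3407, 0.2503]
ee_rot: [0.0, 0.986, 0.164, 0.0]
contact_force: [0.9, 0.3, -0.2]
width: 0.0853
```

{"api": "send_rows", "payload": {"deltas": [{"dp": [0.06,0.28,0],"rotation": [0,0,0]},{"dp": [0.13,0.56,0],"rotation": [0,0,0]},{"dp": [0.19,0.84,0],"rotation": [0,0,0]}]}}

```text
clock: 2.65
position: [0.2552, -0.2399, 0.2505]
ee_rot: [0.0, 0.986, 0.164, 0.0]
contact_force: [0.8, -0.4, -0.3]
width: 0.0857
```

{"api": "send_rows", "payload": {"deltas": [{"dp": [0.06,0.28,0],"rotation": [0,0,0]},{"dp": [0.13,0.56,0],"rotation": [0,0,0]},{"dp": [0.19,0.84,0],"rotation": [0,0,0]}]}}

```text
clock: 2.9
position: [0.278, -0.1391, 0.2506]
ee_rot: [0.0, 0.986, 0.164, 0.001]
contact_force: [1.2, 0.1, -0.3]
width: 0.0853
```

{"api": "send_rows", "payload": {"deltas": [{"dp": [0.06,0.28,0],"rotation": [0,0,0]},{"dp": [0.13,0.56,0],"rotation": [0,0,0]},{"dp": [0.19,0.84,0],"rotation": [0,0,0]},{"dp": [0.19,0.84,0],"rotation": [0,0,0]},{"dp": [0.19,0.84,0],"rotation": [0,0,0]}]}}

```text
clock: 3.32
position: [0.3008, -0.0381, 0.2505]
ee_rot: [0.0, 0.986, 0.168, 0.0]
contact_force: [0.3, -1.0, 0.0]
width: 0.0854
```

{"api": "send_rows", "payload": {"deltas": [{"dp": [0.33,0,0],"rotation": [0,0,0]},{"dp": [0.67,0,0],"rotation": [0,0,0]},{"dp": [1,0,0],"rotation": [0,0,0]}]}}

```text
clock: 3.57
position: [0.4222, -0.0414, 0.2507]
ee_rot: [0.001, 0.987, 0.164, 0.001]
contact_force: [0.6, -0.3, 0.7]
width: 0.085
```

{"api": "send_rows", "payload": {"deltas": [{"dp": [0.33,0,0],"rotation": [0,0,0]},{"dp": [0.67,0,0],"rotation": [0,0,0]},{"dp": [1,0,0],"rotation": [0,0,0]},{"dp": [1,0,0],"rotation": [0,0,0]},{"dp": [1,0,0],"rotation": [0,0,0]}]}}

```text
clock: 3.98
position: [0.5424, -0.0423, 0.2489]
ee_rot: [0.0, 0.987, 0.163, -0.001]
contact_force: [-0.9, -0.4, 0.5]
width: 0.0855
```

```bash
python3 - <<'E'
from h import *
p=snap('wrist','w1'); s=monitor.get_state(); print(s['position'],s['qpos'])
for t in ['lock_top','lock_knob']:
    for q in models.find_in(t,p)[:2]:
        b=q['box']; print(t,q['score'],b,world(p,(b[0]+b[2])/2,(b[1]+b[3])/2))
W=cloud(p);g=p['color'].max(-1);x,y,z=W[...,0],W[...,1],W[...,2]
m=(abs(x-.543)<.035)&(abs(y+.039)<.035)&(z>.139)&(z<.155)
Q=W[m];print(m.sum(),cv2.minEnclosingCircle(Q[:,:2].astype(np.float32)),np.median(Q,0),Q.mean(0))
E
```

```text
[ 0.5406802  -0.04182935  0.2492678 ] [-2.05051268e-01  2.28659729e-01  1.57348024e+00 -7.76140237e-04
  1.34205147e+00  1.03743394e+00]
lock_top 0.64 [278.7, 213.2, 345.6, 279.9] [ 0.54316153 -0.03764653  0.14678537]
lock_knob 0.67 [281.6, 209.7, 345.1, 280.7] [ 0.54466755 -0.03796817  0.14814315]
3136 ((0.5416394472122192, -0.03949594497680664), 0.02138690836727619) [ 0.54326694 -0.03904776  0.14610129] [ 0.54307103 -0.03913397  0.14583516]
```

View pics/w1.png

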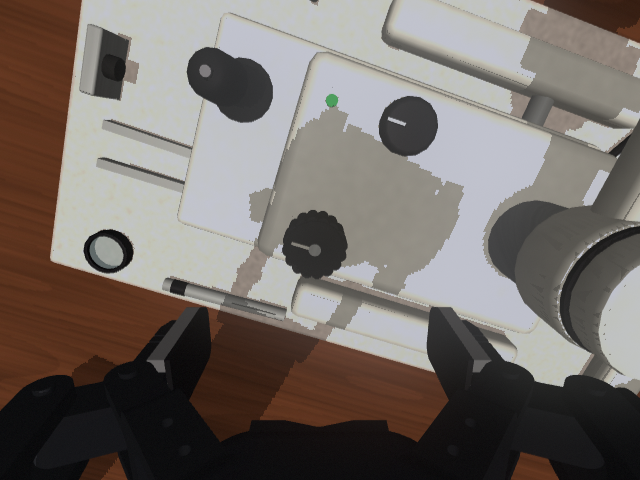

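{"api": "send_rows", "payload": {"deltas": [{"dp": [0.01,0.01,-0.25],"rotation": [0,0,0]},{"dp": [0.01,0.01,-0.5],"rotation": [0,0,0]},{"dp": [0.01,0.01,-0.7],"rotation": [0,0,0]},{"dp": [0.01,0.01,-0.8],"rotation": [0,0,0]},{"dp": [0.01,0.01,-0.9],"rotation": [0,0,0]},{"dp": [0.01,0.01,-0.9],"rotation": [0,0,0]}]}}

```text
clock: 4.63
position: [0.5388, -0.0389, 0.1407]
ee_rot: [-0.001, 0.986, 0.164, -0.002]
contact_force: [-0.2, -0.1, 0.4]
width: 0.0853
```

```bash
python3 - <<'E'
from h import *
p=snap('scene','s2'); s=monitor.get_state(); print(s['position'],s['contact_force'],s['moment'])
a=p['color'][:,:,::-1]
cv2.imwrite('pics/s2c.png',cv2.resize(a[140:320,270:450],None,fx=3.3,fy=3.3,interpolation=cv2.INTER_CUBIC))
q=snap('wrist','w2')
E
```

```text
[ 0.5399297  -0.03893696  0.14204449] [ 1.31654722 -0.27929938  0.29790222] [-0.00380442  0.01741753 -0.0601201 ]
```

View pics/s2c.png

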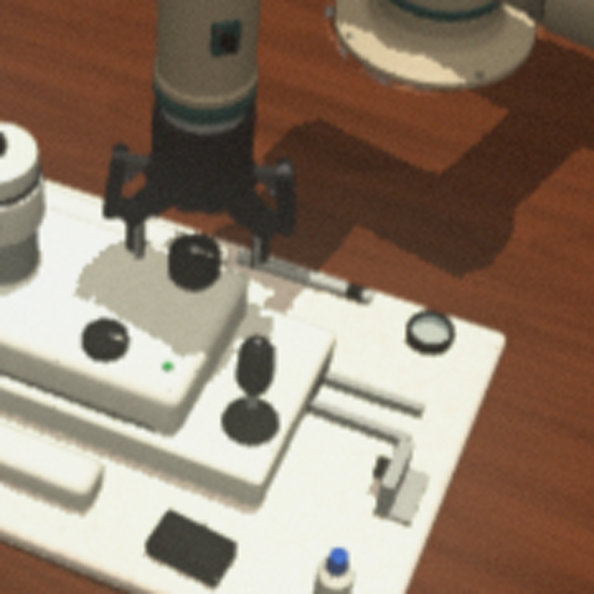

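View pics/w2.png

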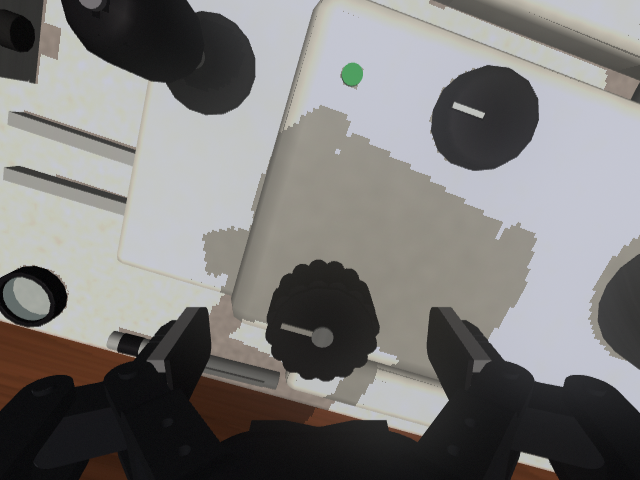

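```bash
python3 - <<'E'
from h import *
from scipy.spatial.transform import Rotation as Ro
p=eyes.get_image('wrist'); s=monitor.get_state(); W=cloud(p)
q=s['ee_rot']; R=Ro.from_quat([q[1],q[2],q[3],q[0]]).as_matrix()
T=(W-s['position'])@R
x,y,z=W[...,0],W[...,1],W[...,2]
m=(abs(x-.543)<.028)&(abs(y+.039)<.028)&(z>.139)&(z<.152)
Q=T[m].astype(np.float32);print('knob tool',cv2.minEnclosingCircle(Q[:,:2]),Q.mean(0),np.ptp(Q,0))
print('world',cv2.minEnclosingCircle(W[m][:,:2].astype(np.float32)))
for (u,v) in [(205,320),(205,340),(190,330),(180,350),(160,362),(435,320),(450,330),(460,350),(480,362)]: print(u,v,np.round(T[v,u],4))
for nm,sl in [('L',(slice(300,385),slice(140,213))),('R',(slice(300,385),slice(427,500)))]:
    t=T[sl]; k=abs(t[...,2])<.03; k&=t[...,2]>-.02; print(nm,k.sum(),np.nanpercentile(t[k],[2,50,98],axis=0))
E
```

```text
Traceback (most recent call last):
cv2.error: OpenCV(4.12.0) /io/opencv/modules/imgproc/src/shapedescr.cpp:201: error: (-215:Assertion failed) count >= 0 && (depth == CV_32F || depth == CV_32S) in function 'minEnclosingCircle'
```

```bash
python3 - <<'E'
from h import *
from scipy.spatial.transform import Rotation as Ro
p=eyes.get_image('wrist'); s=monitor.get_state(); W=cloud(p)
q=s['ee_rot']; R=Ro.from_quat([q[1],q[2],q[3],q[0]]).as_matrix()
T=(W-s['position'])@R
x,y,z=W[...,0],W[...,1],W[...,2]
m=(abs(x-.543)<.028)&(abs(y+.039)<.028)&(z>.139)&(z<.152)
Q=T[m];print('knob tool',m.sum(),Q.mean(0),np.ptp(Q,0), Q.min(0),Q.max(0))
print('zero depth', (p['depth']<=0).mean(), W[320,322])
for (u,v) in [(205,320),(205,340),(190,330),(180,350),(160,362),(435,320),(450,330),(460,350),(480,362)]: print(u,v,np.round(T[v,u],4))
E
```

```text
knob tool 8939 [ 0.00211141  0.00038779 -0.00194703] [0.0427342  0.04234978 0.00981385] [-0.02168011 -0.02084735 -0.00502893] [0.0210541  0.02150243 0.00478492]
zero depth 0.00390625 [ 0.54911182 -0.03787239  0.14676472]
205 320 [ 0.0044 -0.0429  0.0017]
205 340 [-0.0026 -0.0427 -0.0009]
190 330 [ 0.0091 -0.0429 -0.0137]
180 350 [ 0.008  -0.0427 -0.0239]
160 362 [ 0.0086 -0.0459 -0.0309]
435 320 [ 0.0066  0.0423 -0.0023]
450 330 [ 0.0101  0.043  -0.0155]
460 350 [ 0.0092  0.0426 -0.0257]
480 362 [ 0.0097  0.0457 -0.0326]
```

{"api": "send_rows", "payload": {"deltas": [{"dp": [0,0,0],"rotation": [0,0,0]},{"dp": [0,0,0],"rotation": [0,0,0]},{"dp": [0,0,0],"rotation": [0,0,0]},{"dp": [0,0,0],"rotation": [0,0,0]},{"dp": [0,0,0],"rotation": [0,0,0]},{"dp": [0,0,0],"rotation": [0,0,0]},{"dp": [0,0,0],"rotation": [0,0,0]},{"dp": [0,0,0],"rotation": [0,0,0]}], "fingers": 1, "grip_force": 90}}

```text
clock: 5.5
position: [0.5424, -0.0394, 0.1435]
ee_rot: [0.001, 0.986, 0.165, 0.001]
contact_force: [-0.7, -0.8, 5.6]
width: 0.0394
```

```bash
python3 - <<'E'
from h import *
s=monitor.get_state()
for k in ['clock','position','contact_force','moment','width','qpos']: print(k,np.round(s[k],4))
E
```

```text
clock 5.5
position [ 0.5424 -0.0394  0.1435]
contact_force [-0.7492 -0.7762  5.5981]
moment [-0.3651  0.1063  0.0264]
width 0.0394
qpos [-0.1994  0.311   1.7377 -0.0018  1.091   1.0408]
```

{"api": "send_rows", "payload": {"deltas": [{"dp": [0,0,0],"rotation": [0,0,0.12]},{"dp": [0,0,0],"rotation": [0,0,0.25]},{"dp": [0,0,0],"rotation": [0,0,0.37]},{"dp": [0,0,0],"rotation": [0,0,0.5]},{"dp": [0,0,0],"rotation": [0,0,0.5]}]}}

```text
clock: 5.92
position: [0.5424, -0.0393, 0.1435]
ee_rot: [0.001, 0.958, 0.288, 0.0]
contact_force: [-1.2, -0.9, 5.0]
width: 0.0394
```

```bash
cat > st.py <<'E'
from h import *
from scipy.spatial.transform import Rotation as Ro
s=monitor.get_state()
for k in ['clock','position','contact_force','moment','width','qpos']: print(k,np.round(s[k],4))
q=s['ee_rot'];R=Ro.from_quat([q[1],q[2],q[3],q[0]]).as_matrix();print('yaw',np.arctan2(R[1,0],R[0,0]))
E
python3 st.py
```

```text
clock 5.9167
position [ 0.5424 -0.0393  0.1435]
contact_force [-1.2153 -0.8551  5.03  ]
moment [-0.3222  0.1309  0.3316]
width 0.0394
qpos [-1.9940e-01  3.1100e-01  1.7378e+00 -1.6000e-03  1.0910e+00  7.8820e-01]
yaw 0.5839313842159346
```

{"api": "send_rows", "payload": {"deltas": [{"dp": [0,0,0],"rotation": [0,0,0.17]},{"dp": [0,0,0],"rotation": [0,0,0.34]},{"dp": [0,0,0],"rotation": [0,0,0.5]},{"dp": [0,0,0],"rotation": [0,0,0.67]},{"dp": [0,0,0],"rotation": [0,0,0.84]},{"dp": [0,0,0],"rotation": [0,0,1]},{"dp": [0,0,0],"rotation": [0,0,1]}]}}

```text
clock: 6.5
position: [0.5424, -0.0393, 0.1435]
ee_rot: [0.001, 0.857, 0.516, 0.0]
contact_force: [-1.7, -1.7, 6.0]
width: 0.0395
```

```bash
python3 st.py; python3 -c "
from h import *
snap('wrist','w3')"
```

```text
clock 6.5
position [ 0.5424 -0.0393  0.1435]
contact_force [-1.6707 -1.6899  6.0228]
moment [-0.2569  0.0722  0.1114]
width 0.0395
qpos [-1.9950e-01  3.1100e-01  1.7378e+00 -1.5000e-03  1.0909e+00  2.8790e-01]
yaw 1.0841154030996305
```

View pics/w3.png

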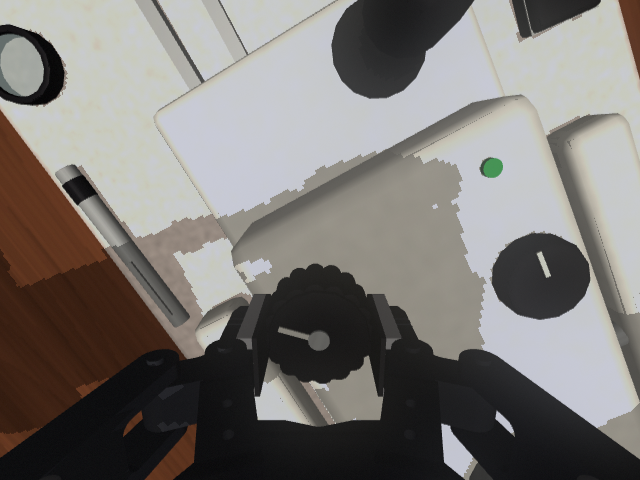

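{"api": "send_rows", "payload": {"deltas": [{"dp": [0,0,0],"rotation": [0,0,0.2]},{"dp": [0,0,0],"rotation": [0,0,0.4]},{"dp": [0,0,0],"rotation": [0,0,0.6]},{"dp": [0,0,0],"rotation": [0,0,0.8]},{"dp": [0,0,0],"rotation": [0,0,1]}]}}

```text
clock: 6.97
position: [0.5424, -0.0393, 0.1435]
ee_rot: [0.001, 0.702, 0.712, 0.0]
contact_force: [-1.9, -1.5, 4.6]
width: 0.0391
```

{"api": "send_rows", "payload": {"deltas": [{"dp": [0,0,0],"rotation": [0,0,0.2]},{"dp": [0,0,0],"rotation": [0,0,0.4]},{"dp": [0,0,0],"rotation": [0,0,0.6]},{"dp": [0,0,0],"rotation": [0,0,0.6]},{"dp": [0,0,0],"rotation": [0,0,0.6]}]}}

```text
clock: 7.38
position: [0.5424, -0.0393, 0.1435]
ee_rot: [0.001, 0.589, 0.808, -0.0]
contact_force: [-2.2, -1.6, 5.2]
width: 0.039
```

```bash
python3 st.py; python3 - <<'E'
from h import *
p=snap('wrist','w4');W=cloud(p)
t=snap('top','t4');a=cv2.imread('pics/t4.png');cv2.imwrite('pics/t4c.png',cv2.resize(a[150:310,230:430],None,fx=3.7,fy=3.7,interpolation=cv2.INTER_CUBIC))
V=cloud(t)
for n,w in [('w',W),('t',V)]:
    x,y,z=w[...,0],w[...,1],w[...,2]
    for a,b in [(.56,.595),(.595,.63),(.63,.66)]:
        m=(x>a)&(x<b)&(z>.075)&(z<.092)&(y>.0)&(y<.15)
        if m.sum(): print(n,a,'carr edge',m.sum(),np.round(np.percentile(y[m],[50,98,99.5]),4))
    m=(x>.55)&(x<.65)&(y>.1)&(y<.2)&(z>.032)&(z<.075)
    if m.sum(): print(n,'stop',m.sum(),np.percentile(W[m] if n=='w' else V[m],[1,50,99],axis=0).round(4))
    m=(x>.57)&(x<.62)&(y>.1)&(y<.155)&(z>.035)&(z<.065)
    if m.sum(): print(n,'buf',m.sum(),np.percentile(w[m],[1,10,50,99],axis=0).round(4))
E
```

```text
clock 7.3833
position [ 0.5424 -0.0393  0.1435]
contact_force [-2.1696 -1.5933  5.1714]
moment [-0.1981  0.0081  0.1504]
width 0.039
qpos [-1.9960e-01  3.1090e-01  1.7379e+00 -1.3000e-03  1.0909e+00 -5.0990e-01]
yaw 1.8817334704369268
w 0.56 carr edge 372 [0.0008 0.0011 0.0011]
w 0.595 carr edge 3664 [0.0437 0.0625 0.0637]
w 0.63 carr edge 279 [0.0016 0.0597 0.061 ]
w stop 454 [[0.5515 0.1002 0.0324]
 [0.5557 0.1075 0.0342]
 [0.5597 0.1151 0.0359]]
t 0.595 carr edge 5 [0.0581 0.0666 0.0668]
t stop 149 [[0.5528 0.1024 0.0322]
 [0.597  0.1588 0.0548]
 [0.6278 0.1851 0.0673]]
t buf 18 [[0.5974 0.1483 0.043 ]
 [0.5976 0.1485 0.0475]
 [0.6049 0.1508 0.053 ]
 [0.6135 0.1542 0.0617]]
```

View pics/w4.png

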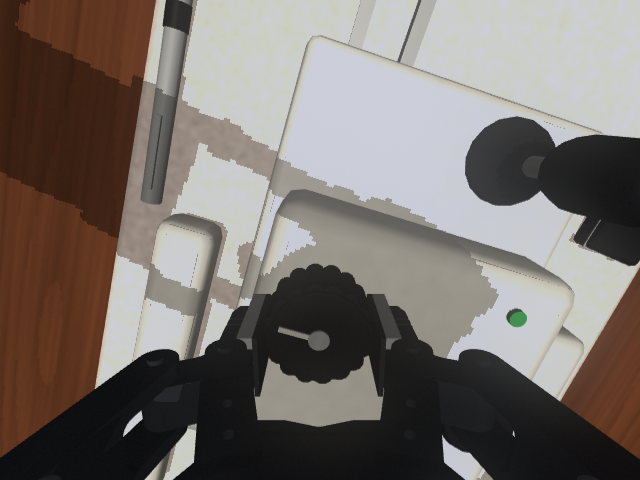

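View pics/t4c.png

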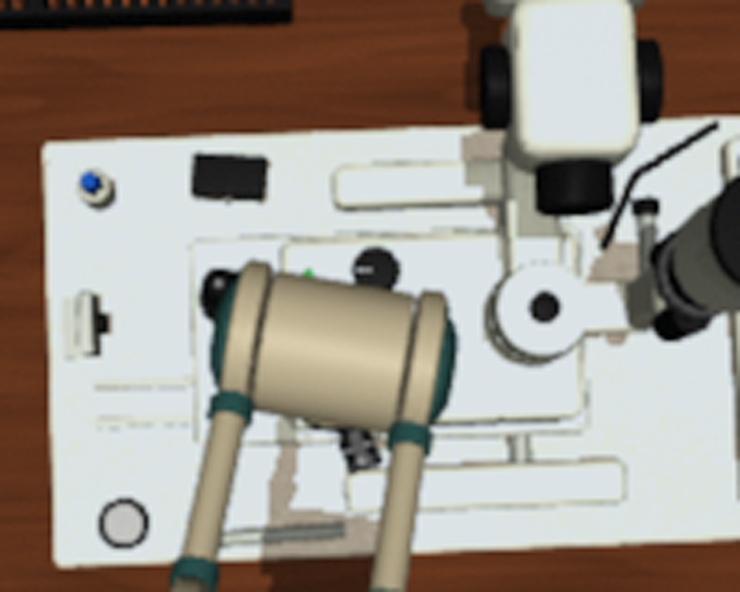

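{"api": "send_rows", "payload": {"deltas": [{"dp": [0,0.01,0],"rotation": [0,0,0]},{"dp": [0,0.03,0],"rotation": [0,0,0]},{"dp": [0,0.06,0],"rotation": [0,0,0]},{"dp": [0,0.1,0],"rotation": [0,0,0]},{"dp": [0,0.15,0],"rotation": [0,0,0]},{"dp": [0,0.2,0],"rotation": [0,0,0]},{"dp": [0,0.25,0],"rotation": [0,0,0]},{"dp": [-0.004,0.3,0],"rotation": [0,0,0]},{"dp": [-0.004,0.34,0],"rotation": [0,0,0]},{"dp": [-0.004,0.37,0],"rotation": [0,0,0]},{"dp": [-0.004,0.39,0],"rotation": [0,0,0]},{"dp": [-0.004,0.4,0],"rotation": [0,0,0]}]}}

```text
clock: 8.48
position: [0.5418, 0.0092, 0.1435]
ee_rot: [0.001, 0.589, 0.808, -0.0]
contact_force: [-2.7, -2.3, 6.1]
width: 0.0395
```

```bash
python3 st.py; python3 - <<'E'
from h import *
t=snap('top','t5');a=cv2.imread('pics/t5.png');cv2.imwrite('pics/t5c.png',cv2.resize(a[190:290,235:315],None,fx=6,fy=6,interpolation=cv2.INTER_CUBIC))
t=snap('scene','s5');a=cv2.imread('pics/s5.png');cv2.imwrite('pics/s5c.png',cv2.resize(a[190:320,310:440],None,fx=4.5,fy=4.5,interpolation=cv2.INTER_CUBIC))
E
```

```text
clock 8.4833
position [0.5418 0.0092 0.1435]
contact_force [-2.7219 -2.3002  6.117 ]
moment [-0.3179  0.0643  0.0203]
width 0.0395
qpos [-1.1090e-01  3.0850e-01  1.7417e+00 -1.0000e-03  1.0898e+00 -4.2120e-01]
yaw 1.8815951370550397
```

View pics/t5c.png

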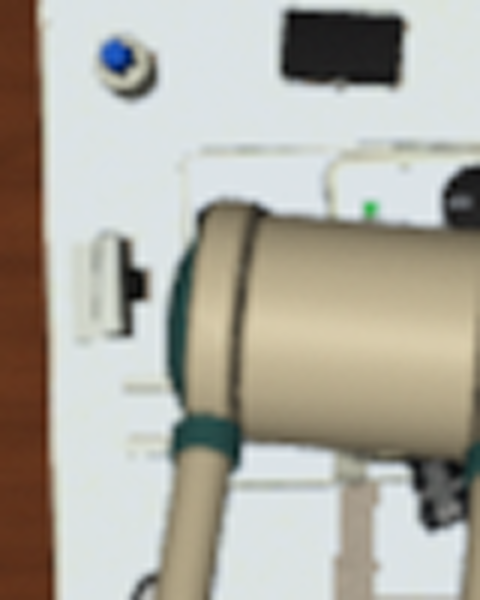

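View pics/s5c.png

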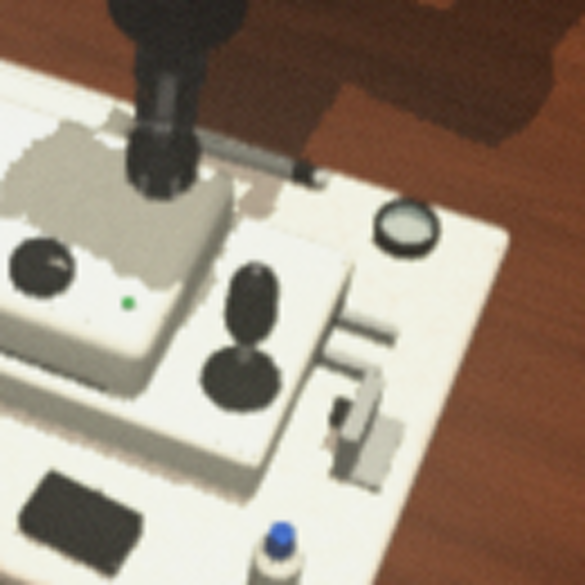

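{"api": "send_rows", "payload": {"deltas": [{"dp": [0,0.01,0],"rotation": [0,0,0]},{"dp": [0,0.025,0],"rotation": [0,0,0]},{"dp": [0,0.04,0],"rotation": [0,0,0]},{"dp": [0,0.055,0],"rotation": [0,0,0]},{"dp": [0,0.07,0],"rotation": [0,0,0]},{"dp": [-0.002,0.08,0],"rotation": [0,0,0]},{"dp": [-0.002,0.09,0],"rotation": [0,0,0]},{"dp": [-0.002,0.095,0],"rotation": [0,0,0]},{"dp": [-0.002,0.1,0],"rotation": [0,0,0]}]}}

```text
clock: 9.33
position: [0.5417, 0.0206, 0.1435]
ee_rot: [0.001, 0.589, 0.808, -0.0]
contact_force: [-2.1, -3.8, 5.5]
width: 0.0399
```

{"api": "send_rows", "payload": {"deltas": [{"dp": [0,0.005,0],"rotation": [0,0,0]},{"dp": [0,0.01,0],"rotation": [0,0,0]},{"dp": [0,0.015,0],"rotation": [0,0,0]},{"dp": [0,0.02,0],"rotation": [0,0,0]}]}}

```text
clock: 9.67
position: [0.5417, 0.0229, 0.1435]
ee_rot: [0.001, 0.589, 0.808, -0.0]
contact_force: [-2.2, -2.4, 6.0]
width: 0.0394
```

```bash
python3 st.py; python3 - <<'E'
from h import *
t=snap('scene','s6');a=cv2.imread('pics/s6.png');cv2.imwrite('pics/s6c.png',cv2.resize(a[220:310,340:430],None,fx=6.5,fy=6.5,interpolation=cv2.INTER_CUBIC))
E
```

```text
clock 9.6667
position [0.5417 0.0229 0.1435]
contact_force [-2.1868 -2.3794  5.9713]
moment [-0.325  -0.0116  0.0694]
width 0.0394
qpos [-0.085   0.3087  1.7413 -0.002   1.0898 -0.3948]
yaw 1.8814928233481658
```

View pics/s6c.png

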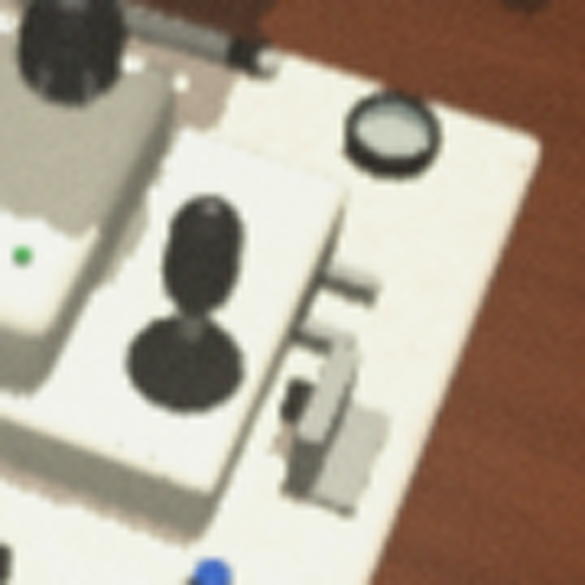

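{"api": "send_rows", "payload": {"deltas": [{"dp": [0,0.005,0],"rotation": [0,0,0]},{"dp": [0,0.01,0],"rotation": [0,0,0]},{"dp": [0,0.015,0],"rotation": [0,0,0]},{"dp": [0,0.02,0],"rotation": [0,0,0]}]}}

```text
clock: 10.05
position: [0.5416, 0.0253, 0.1435]
ee_rot: [0.001, 0.589, 0.808, -0.0]
contact_force: [-1.8, -3.9, 6.4]
width: 0.0394
```

{"api": "send_rows", "payload": {"deltas": [{"dp": [0,0.005,0],"rotation": [0,0,0]},{"dp": [0,0.01,0],"rotation": [0,0,0]}]}}

```text
clock: 10.22
position: [0.5416, 0.0265, 0.1435]
ee_rot: [0.001, 0.589, 0.808, -0.0]
contact_force: [-2.7, -3.9, 6.1]
width: 0.0397
```

{"api": "send_rows", "payload": {"deltas": [{"dp": [0,0.005,0],"rotation": [0,0,0]},{"dp": [0,0.01,0],"rotation": [0,0,0]}]}}

```text
clock: 10.38
position: [0.5416, 0.0277, 0.1435]
ee_rot: [0.001, 0.589, 0.808, -0.0]
contact_force: [-2.3, -3.7, 5.6]
width: 0.0394
```

```bash
python3 st.py
```

```text
clock 10.3833
position [0.5416 0.0277 0.1435]
contact_force [-2.3219 -3.662   5.5586]
moment [-0.3625  0.0264  0.0789]
width 0.0394
qpos [-0.0761  0.309   1.7409 -0.002   1.0901 -0.3859]
yaw 1.8814766261960054
```

Travel 67 mm, no contact yet (drag ~3.8 N). Continue in small steps.

{"api": "send_rows", "payload": {"deltas": [{"dp": [0,0.005,0],"rotation": [0,0,0]},{"dp": [0,0.01,0],"rotation": [0,0,0]}]}}

```text
clock: 10.55
position: [0.5416, 0.0289, 0.1435]
ee_rot: [0.001, 0.589, 0.808, -0.0]
contact_force: [-2.6, -3.1, 6.4]
width: 0.0395
```

```bash
python3 st.py | sed -n 2,3p; python3 - <<'E'
from h import *
t=snap('scene','s7');a=cv2.imread('pics/s7.png');cv2.imwrite('pics/s7c.png',cv2.resize(a[250:310,360:420],None,fx=9,fy=9,interpolation=cv2.INTER_CUBIC))
E
```

```text
position [0.5416 0.0289 0.1435]
contact_force [-2.5884 -3.1365  6.4158]
```

View pics/s7c.png

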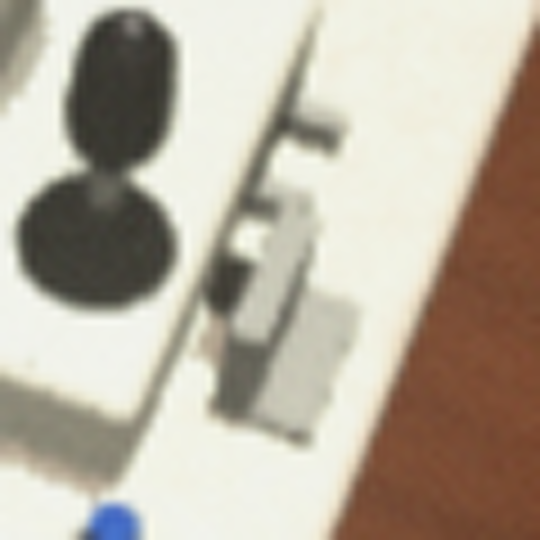

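Buffer nearly at the carriage edge; a few mm left.

{"api": "send_rows", "payload": {"deltas": [{"dp": [0,0.004,0],"rotation": [0,0,0]},{"dp": [0,0.008,0],"rotation": [0,0,0]}]}}

```text
clock: 10.77
position: [0.5416, 0.0298, 0.1435]
ee_rot: [0.001, 0.589, 0.808, -0.0]
contact_force: [-1.9, -3.0, 6.3]
width: 0.0397
```

{"api": "send_rows", "payload": {"deltas": [{"dp": [0,0.003,0],"rotation": [0,0,0]},{"dp": [0,0.006,0],"rotation": [0,0,0]}]}}

```text
clock: 10.93
position: [0.5416, 0.0306, 0.1435]
ee_rot: [0.001, 0.589, 0.808, -0.0]
contact_force: [-2.2, -3.3, 6.9]
width: 0.039
```

{"api": "send_rows", "payload": {"deltas": [{"dp": [0,0.003,0],"rotation": [0,0,0]},{"dp": [0,0.005,0],"rotation": [0,0,0]}]}}

```text
clock: 11.1
position: [0.5416, 0.0312, 0.1435]
ee_rot: [0.001, 0.589, 0.808, -0.0]
contact_force: [-2.5, -3.2, 5.2]
width: 0.0393
```

{"api": "send_rows", "payload": {"deltas": [{"dp": [0,0.003,0],"rotation": [0,0,0]},{"dp": [0,0.006,0],"rotation": [0,0,0]}]}}

```text
clock: 11.27
position: [0.5416, 0.0316, 0.1435]
ee_rot: [0.001, 0.589, 0.808, -0.001]
contact_force: [-2.4, -4.8, 6.2]
width: 0.0393
```

{"api": "send_rows", "payload": {"deltas": [{"dp": [0,0.003,0],"rotation": [0,0,0]},{"dp": [0,0.005,0],"rotation": [0,0,0]}]}}

```text
clock: 11.43
position: [0.5416, 0.0317, 0.1435]
ee_rot: [0.002, 0.589, 0.808, -0.001]
contact_force: [-1.8, -5.7, 5.9]
width: 0.0392
```

{"api": "send_rows", "payload": {"deltas": [{"dp": [0,0.003,0],"rotation": [0,0,0]},{"dp": [0,0.005,0],"rotation": [0,0,0]}]}}

```text
clock: 11.6
position: [0.5416, 0.0319, 0.1435]
ee_rot: [0.002, 0.589, 0.808, -0.001]
contact_force: [-2.5, -6.7, 5.7]
width: 0.0391
```

{"api": "send_rows", "payload": {"deltas": [{"dp": [0,0.003,0],"rotation": [0,0,0]},{"dp": [0,0.006,0],"rotation": [0,0,0]},{"dp": [0,0.006,0],"rotation": [0,0,0]},{"dp": [0,0.006,0],"rotation": [0,0,0]}]}}

```text
clock: 11.93
position: [0.5416, 0.0321, 0.1435]
ee_rot: [0.002, 0.589, 0.808, -0.002]
contact_force: [-3.8, -8.0, 5.7]
width: 0.0393
```

```bash
python3 st.py; python3 - <<'E'
from h import *
t=snap('scene','s8');a=cv2.imread('pics/s8.png');cv2.imwrite('pics/s8c.png',cv2.resize(a[250:310,360:420],None,fx=9,fy=9,interpolation=cv2.INTER_CUBIC))
E
```

```text
clock 11.9333
position [0.5416 0.0321 0.1435]
contact_force [-3.839  -8.0453  5.6928]
moment [-1.0398 -0.0167  0.0698]
width 0.0393
qpos [-0.0658  0.3095  1.7401 -0.0057  1.0902 -0.3744]
yaw 1.8820975512592053
```

View pics/s8c.png

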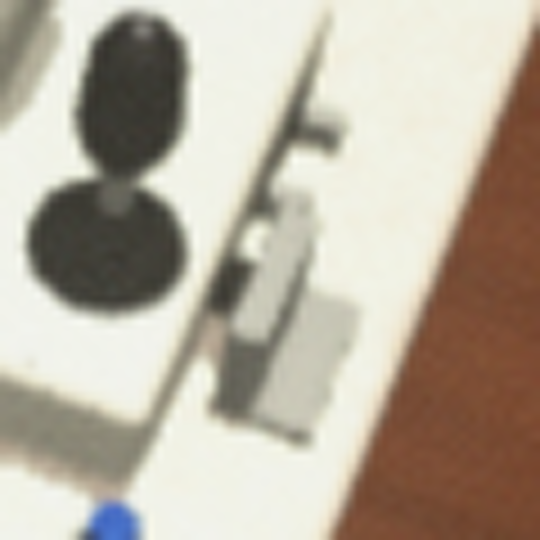

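{"api": "send_rows", "payload": {"deltas": [{"dp": [0,0,0],"rotation": [0,0,-0.17]},{"dp": [0,0,0],"rotation": [0,0,-0.34]},{"dp": [0,0,0],"rotation": [0,0,-0.5]},{"dp": [0,0,0],"rotation": [0,0,-0.67]},{"dp": [0,0,0],"rotation": [0,0,-0.84]},{"dp": [0,0,0],"rotation": [0,0,-1]}]}}

```text
clock: 12.48
position: [0.5416, 0.0321, 0.1435]
ee_rot: [0.002, 0.772, 0.636, -0.001]
contact_force: [-2.6, -7.4, 6.2]
width: 0.0395
```

```bash
python3 st.py
```

```text
clock 12.4833
position [0.5416 0.0321 0.1435]
contact_force [-2.6155 -7.3896  6.1851]
moment [-1.1838  0.1911  0.201 ]
width 0.0395
qpos [-0.0657  0.3096  1.74   -0.006   1.0905  0.1294]
yaw 1.3785624128913303
```

{"api": "send_rows", "payload": {"deltas": [{"dp": [0,0,0],"rotation": [0,0,-0.17]},{"dp": [0,0,0],"rotation": [0,0,-0.34]},{"dp": [0,0,0],"rotation": [0,0,-0.5]},{"dp": [0,0,0],"rotation": [0,0,-0.67]},{"dp": [0,0,0],"rotation": [0,0,-0.84]},{"dp": [0,0,0],"rotation": [0,0,-1]}]}}

```text
clock: 12.98
position: [0.5416, 0.0321, 0.1435]
ee_rot: [0.003, 0.905, 0.425, -0.001]
contact_force: [-1.4, -7.4, 5.9]
width: 0.0389
```

```bash
python3 st.py
```

```text
clock 12.9833
position [0.5416 0.0321 0.1435]
contact_force [-1.4072 -7.3962  5.8908]
moment [-1.0398  0.3084  0.1542]
width 0.0389
qpos [-0.0657  0.3096  1.7399 -0.006   1.0907  0.6293]
yaw 0.8785744280772685
```

```bash
sed -i "s/'width','qpos'/'width','effort','qpos'/" st.py; python3 st.py|grep -A1 effort
```

```text
effort [  3.8174 -37.1525 -19.9305   2.3282  -0.4823  -0.5708]
qpos [-0.0657  0.3096  1.7399 -0.006   1.0907  0.6293]
```

{"api": "send_rows", "payload": {"deltas": [{"dp": [0,0,0],"rotation": [0,0,-0.12]},{"dp": [0,0,0],"rotation": [0,0,-0.25]},{"dp": [0,0,0],"rotation": [0,0,-0.37]},{"dp": [0,0,0],"rotation": [0,0,-0.5]}]}}

```text
clock: 13.32
position: [0.5416, 0.0321, 0.1435]
ee_rot: [0.003, 0.951, 0.31, -0.0]
contact_force: [-1.0, -7.6, 6.4]
width: 0.0397
```

```bash
python3 st.py
```

```text
clock 13.3167
position [0.5416 0.0321 0.1435]
contact_force [-1.0456 -7.6049  6.4425]
moment [-1.0135  0.3611  0.1924]
width 0.0397
effort [  3.8955 -37.1649 -19.9207   2.3057  -0.4925  -0.4912]
qpos [-0.0657  0.3097  1.7398 -0.006   1.0908  0.8783]
yaw 0.6295123087434744
```

{"api": "send_rows", "payload": {"deltas": [{"dp": [0,0,0],"rotation": [0,0,-0.12]},{"dp": [0,0,0],"rotation": [0,0,-0.25]},{"dp": [0,0,0],"rotation": [0,0,-0.37]},{"dp": [0,0,0],"rotation": [0,0,-0.5]}]}}

```text
clock: 13.65
position: [0.5416, 0.0321, 0.1435]
ee_rot: [0.003, 0.982, 0.189, -0.0]
contact_force: [-1.9, -7.1, 5.9]
width: 0.039
```

```bash
python3 st.py
```

```text
clock 13.65
position [0.5416 0.0321 0.1435]
contact_force [-1.883  -7.1469  5.855 ]
moment [-1.0134  0.3221  0.3236]
width 0.039
effort [  3.7816 -37.1528 -19.9277   2.3193  -0.4836  -0.3814]
qpos [-0.0657  0.3097  1.7398 -0.006   1.0908  1.1281]
yaw 0.37975520349462766
```

{"api": "send_rows", "payload": {"deltas": [{"dp": [0,0,0],"rotation": [0,0,-0.1]},{"dp": [0,0,0],"rotation": [0,0,-0.2]},{"dp": [0,0,0],"rotation": [0,0,-0.2]}]}}

```text
clock: 13.9
position: [0.5415, 0.0321, 0.1435]
ee_rot: [0.003, 0.99, 0.14, 0.0]
contact_force: [-1.0, -7.5, 5.6]
width: 0.0392
```

```bash
python3 st.py
```

```text
clock 13.9
position [0.5415 0.0321 0.1435]
contact_force [-0.9884 -7.4668  5.5704]
moment [-1.1342  0.2855 -0.1335]
width 0.0392
effort [  4.3373 -37.0987 -19.9547   2.2391  -0.4781   0.1045]
qpos [-0.0657  0.3097  1.7399 -0.0059  1.0908  1.2274]
yaw 0.2804205510170858
```

{"api": "send_rows", "payload": {"deltas": [{"dp": [0,0,0],"rotation": [0,0,-0.1]},{"dp": [0,0,0],"rotation": [0,0,-0.2]},{"dp": [0,0,0],"rotation": [0,0,-0.2]}]}}

```text
clock: 14.15
position: [0.5416, 0.0321, 0.1435]
ee_rot: [0.003, 0.996, 0.09, 0.0]
contact_force: [-1.9, -7.4, 6.3]
width: 0.0394
```

```bash
python3 st.py
```

```text
clock 14.15
position [0.5416 0.0321 0.1435]
contact_force [-1.9077 -7.4445  6.279 ]
moment [-1.1217  0.2934 -0.1711]
width 0.0394
effort [  4.3153 -37.1001 -19.9556   2.2326  -0.4737   0.1134]
qpos [-0.0657  0.3097  1.7399 -0.006   1.0908  1.3272]
yaw 0.18064592658812942
```

{"api": "send_rows", "payload": {"deltas": [{"dp": [0,0,0],"rotation": [0,0,-0.04]},{"dp": [0,0,0],"rotation": [0,0,-0.08]},{"dp": [0,0,0],"rotation": [0,0,-0.12]},{"dp": [0,0,0],"rotation": [0,0,-0.16]}]}}

```text
clock: 14.48
position: [0.5416, 0.0321, 0.1435]
ee_rot: [0.003, 0.999, 0.051, 0.0]
contact_force: [-1.5, -7.5, 6.4]
width: 0.0393
```

```bash
python3 st.py
```

```text
clock 14.4833
position [0.5416 0.0321 0.1435]
contact_force [-1.5226 -7.4588  6.3905]
moment [-0.9667  0.3229  0.5761]
width 0.0393
effort [  3.427  -37.1356 -19.941    2.4086  -0.4598   0.3725]
qpos [-0.0655  0.3096  1.7398 -0.0063  1.0908  1.4053]
yaw 0.10292037248828668
```

{"api": "send_rows", "payload": {"deltas": [{"dp": [0,0,0],"rotation": [0,0,-0.04]},{"dp": [0,0,0],"rotation": [0,0,-0.08]}]}}

```text
clock: 14.65
position: [0.5416, 0.0321, 0.1434]
ee_rot: [0.003, 0.999, 0.031, 0.0]
contact_force: [-1.5, -6.9, 6.1]
width: 0.0391
```

```bash
python3 st.py
```

```text
clock 14.65
position [0.5416 0.0321 0.1434]
contact_force [-1.483  -6.9347  6.0826]
moment [-0.972   0.3019  0.606 ]
width 0.0391
effort [  3.3013 -37.1273 -19.9436   2.408   -0.4566   0.4077]
qpos [-0.0655  0.3097  1.7398 -0.0062  1.0908  1.4452]
yaw 0.06299639894199899
```

{"api": "send_rows", "payload": {"deltas": [{"dp": [0,0,0],"rotation": [0,0,-0.04]},{"dp": [0,0,0],"rotation": [0,0,-0.08]},{"dp": [0,0,0],"rotation": [0,0,-0.12]},{"dp": [0,0,0],"rotation": [0,0,-0.16]}]}}

```text
clock: 14.98
position: [0.5416, 0.0321, 0.1435]
ee_rot: [0.003, 1.0, -0.008, 0.001]
contact_force: [-1.2, -7.0, 6.7]
width: 0.0396
```

```bash
python3 st.py|grep -A3 mom; python3 -c "
from h import *
snap('wrist','w9')"
```

```text
moment [-0.9899  0.3172  0.6831]
width 0.0396
effort [  3.1667 -37.1289 -19.9448   2.3907  -0.4529   0.4832]
qpos [-0.0654  0.3097  1.7398 -0.0063  1.0907  1.525 ]
```

View pics/w9.png

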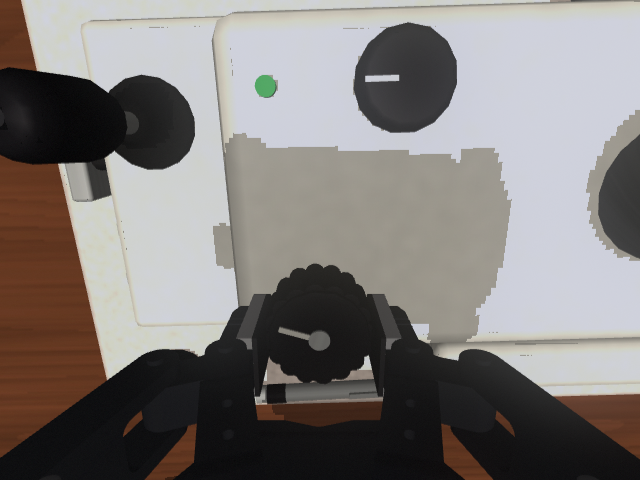

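{"api": "send_rows", "payload": {"deltas": [{"dp": [0,0,0],"rotation": [0,0,-0.04]},{"dp": [0,0,0],"rotation": [0,0,-0.08]},{"dp": [0,0,0],"rotation": [0,0,-0.12]}]}}

```text
clock: 15.28
position: [0.5416, 0.0322, 0.1435]
ee_rot: [0.003, 0.999, -0.038, 0.001]
contact_force: [-1.8, -7.1, 5.9]
width: 0.0392
```

```bash
python3 st.py
```

```text
clock 15.2833
position [0.5416 0.0322 0.1435]
contact_force [-1.8297 -7.0876  5.8958]
moment [-0.978   0.252   0.7118]
width 0.0392
effort [  3.0128 -37.1224 -19.9477   2.4015  -0.4482   0.5369]
qpos [-0.0654  0.3097  1.7398 -0.0062  1.0907  1.5849]
yaw -0.07660257073760178
```

{"api": "send_rows", "payload": {"deltas": [{"dp": [0,-0.005,0],"rotation": [0,0,0]},{"dp": [0,-0.005,0],"rotation": [0,0,0]},{"dp": [0,-0.005,0],"rotation": [0,0,0]},{"dp": [0,-0.005,0],"rotation": [0,0,0]},{"dp": [0,-0.005,0],"rotation": [0,0,0]},{"dp": [0,-0.005,0],"rotation": [0,0,0]},{"dp": [0,-0.005,0],"rotation": [0,0,0]},{"dp": [0,-0.005,0],"rotation": [0,0,0]},{"dp": [0,-0.005,0],"rotation": [0,0,0]}], "fingers": -1}}

```text
clock: 16.03
position: [0.5412, 0.0341, 0.1423]
ee_rot: [0.0, 0.999, -0.04, -0.0]
contact_force: [0.1, -0.6, -1.2]
width: 0.0855
```

```bash
python3 st.py; python3 -c "
from h import *
snap('wrist','w10')"
```

```text
clock 16.0333
position [0.5412 0.0341 0.1423]
contact_force [ 0.0743 -0.6279 -1.187 ]
moment [ 0.0278 -0.0729 -0.007 ]
width 0.0855
effort [ 1.22000e-02 -4.04203e+01 -2.12784e+01  1.40000e-03  9.00000e-04
 -1.00000e-04]
qpos [-0.0653  0.3108  1.7413 -0.      1.0895  1.5847]
yaw -0.07917105463425649
```

View pics/w10.png

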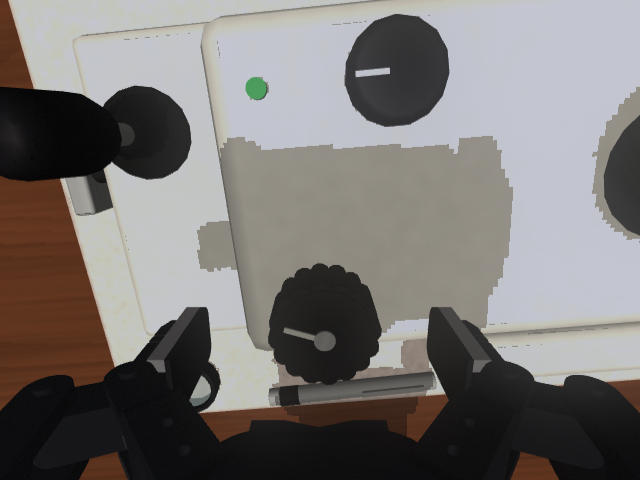

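{"api": "send_rows", "payload": {"deltas": [{"dp": [0,0,0.1],"rotation": [0,0,0]},{"dp": [0,0,0.3],"rotation": [0,0,0]},{"dp": [0,0,0.6],"rotation": [0,0,0]},{"dp": [0,0,0.8],"rotation": [0,0,0]},{"dp": [0,0,0.9],"rotation": [0,0,0]},{"dp": [0,0,0.9],"rotation": [0,0,0]}]}}

```text
clock: 16.58
position: [0.5431, 0.034, 0.2539]
ee_rot: [0.0, 0.999, -0.04, 0.004]
contact_force: [0.5, 0.6, 1.0]
width: 0.0854
```

```bash
python3 st.py; python3 - <<'E'
from h import *
snap('wrist','w11')
t=snap('scene','s11');a=cv2.imread('pics/s11.png');cv2.imwrite('pics/s11c.png',cv2.resize(a[200:320,310:430],None,fx=5,fy=5,interpolation=cv2.INTER_CUBIC))
E
```

```text
clock 16.5833
position [0.5431 0.034  0.2539]
contact_force [0.5493 0.6411 0.95  ]
moment [-0.038  -0.0179  0.0228]
width 0.0854
effort [-4.60000e-03 -3.82325e+01 -2.42804e+01 -5.40000e-03  2.74200e-01
 -0.00000e+00]
qpos [-6.5300e-02  2.2370e-01  1.5686e+00 -1.0000e-04  1.3420e+00  1.5846e+00]
yaw -0.0791342953524695
```

View pics/s11c.png

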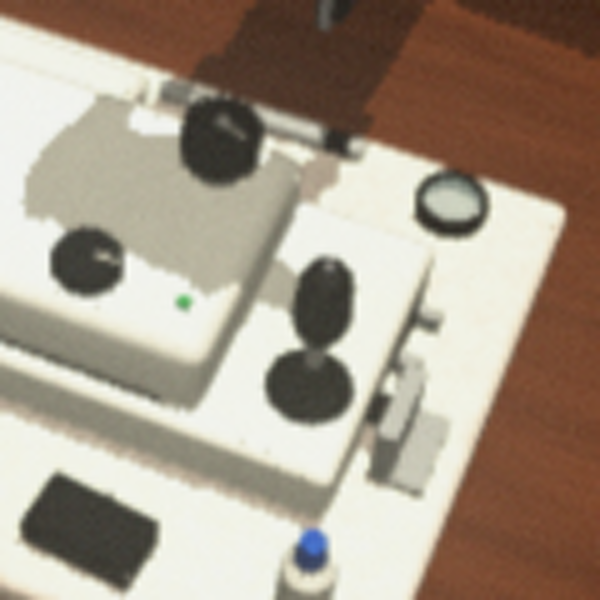

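View pics/w11.png

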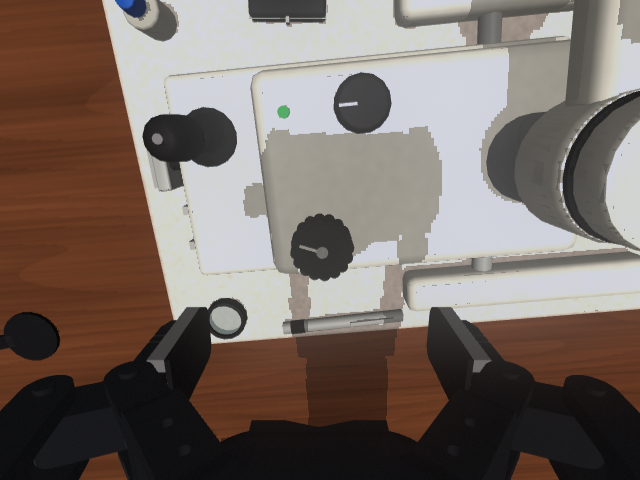

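The carriage rests at the buffer (scene crop, about (378,405)). The knob is locked with its index at about (310,247) in the wrist view. The gripper is clear and the small items look unmoved. Handing in.

```bash
python3 -c "
from h import *
print(manip.sign_off())"
```

```text
the job is handed in; nothing more can be done
None
```

I loosened the lock knob, drew the carriage back against the rear stop, tightened the knob again there and handed the job in at about 16.6 s. The hand-in gave no verdict.

- **Loosening:** I gripped the knob and turned it about 1.55 rad anticlockwise. The index line kept its angle to the gripper throughout, so the grip did not slip.
- **Drawing back:** The carriage came back about 71 mm against 3–4 N of drag. The last 10 mm or so went in steps of about 0.5 mm until I felt the buffer. I ended with about 0.8 mm of buffer compression, at a measured 7–8 N including drag.
- **Tightening:** I turned the knob clockwise to about -0.41 rad, with 0.71 N m measured while it was moving.
- **Final checks:** After release the wrist force was about zero and the knob's index had not sprung back. The pictures show the carriage at the buffer, the gripper clear, and the bottle, case, lens and penlight in place.

**Doubtful or unchecked:**
- **Torque readings at rest:** Torque readings taken while the arm paused had the wrong sign, probably from slight overshoot. I judged tightness only from readings taken while turning.
- **Brake force:** The force on the brake bar can't be measured directly. I inferred it from the torque.
- **Items on the table:** I did not check the wipes pack, gel bottle or occluder again at the end. The arm's path stayed well clear of them.

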